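Try the taper fit of a grinding arbor in its bench spindle

ROBOT

A 6-joint arm with a two-finger parallel gripper is mounted at the origin on the work surface. World frame = base frame: x ahead of the robot, y to its left, z up, the work surface at z = 0. Lengths are in mm, angles in rad, forces in N, time in s.
With the tool pointing down it reaches from about 300 to 875 mm from the base axis. Payload 6.4 kg.
Tool frame: the origin (TCP) lies midway between the tips of the shut fingers; the grasp point (between the pads) lies 19 mm behind it; z points along the fingers, y is the line along which they close (so a half turn about z gives the same grasp; the last joint's range is limited). The gripper opens to 85 mm and grips with 20 to 120 N. Pads are 22 mm wide; open, the fingers measure 114 mm over their backs; the gripper's body (76 mm by 85 mm) begins 54 mm behind the grasp point. The pads swing forward as they close: fully open they stand 13 mm farther back than shut.
Start: joints at [0.962, 0.181, 1.607, -0, 1.354, -0.206], TCP at [225.388, 529, 192.088] pointing down, gripper open.
Joint ranges: [-2.99, 2.99], [-0.89, 2.07], [0.3, 2.58], [-1.14, 4.28], [0, 2.63], [-3.12, 3.12]. Speed limits (rad/s): [2.57, 2.57, 3.01, 3.14, 3.14, 3.14].

INTERFACE

Orientations are given as a 3x3 rotation matrix whose columns are the frame's x, y, z axes.
In Python, from workcell import observe, camera, hand_in gives the robot as it stands.
- The arm moves only by the tool apply_moves, never from a script. Its argument "targets" is a list of rows, each an object with "delta_rot": the turn, a rotation vector about the world's x, y, z in rad, a list of three; "xyz": the shift along the world's x, y, z in m, a list of three; "fingers": the closure, from 0 (fully open) to 1 (shut). In form: [{"delta_rot": [wx, wy, wz], "xyz": [tx, ty, tz], "fingers": fingers}, ...]. A call has 1 to 10 rows; each row shifts and turns the commanded pose from where the row before left it; what a row does not reach is not made up. A row lasts 1/12 s, in which the tool goes at most 41.7 mm and 7.16 degrees, less where a joint would pass 70% of its speed; a pose out of reach is approached as far as the arm can. A call is refused whole if a number of a shift passes 0.0417 or a number of a turn 0.125, either way. A call with a gripper value outside its range is refused whole. The fingers move at their own pace and stop on an object; "newtons" is the grip in N (left out, the last holds). Time passes only in rows, so rows that do not move let the fingers close. It gives the time, the measured TCP pose, the force, the opening and the grip force at its end, in the units of the state.
- observe(): the state, without advancing time (a new reading comes with each control period).
- camera(name): name is "scene" or "top"; returns a dict with "img" (480x640x3 uint8, blue, green, red), "intrinsics" (3x3 intrinsics, pixels), "k1" (the pictures are not rectified: a ray, as slopes to the right and down, at radius r is drawn at 1 + k1 r^2 times it, then the intrinsics apply), "camera_from_world" (4x4, takes a point from world to camera coordinates). Camera axes: x right, y up, looking along -z (the intrinsics and any distortion apply to the point x, -y, -z); pixel columns grow to the right and rows downward; lengths in mm; the calibration is good to about 2 mm. A picture is of the moment at which its call begins. There is no depth.
- hand_in(): hands the job in; it is judged then, once.
The state is a dict: "time_s": time; "joint_positions": joint angles; "qd": joint speeds; "joint_torque": joint torques, N m; "eef_pos": TCP position; "orientation": TCP orientation; "wrist_force": force on the tool from outside, world axes, zero at the start; "torque": the same for the moment, N m; "finger_gap": opening from 0.0 (shut) to 1.0 (fully open); "grip_force": force on a finger pad.
Only numpy, scipy, OpenCV 4.12 (cv2) and the standard library are available. Lean on these libraries where they do the work, as an engineer would, in place of code of your own. Each camera call takes 0.05 s, during which the arm holds its last target. There are 200 camera calls.

TASK

Try the fit of the tapered arbor in the bench spindle: lift it out of its rack, seat it in the spindle's mouth with a steady push of 10 to 15 N while twisting it to and fro until the taper locks, and let go of it. Then free it again with the drift: put the drift through the slot in the spindle below the arbor and drive it in until the arbor breaks loose and stands several millimetres proud, and leave the arbor standing loose in the mouth, resting on the drift, with your hand off both. Never press down on the spindle with more than about 25 N, seating or wedging, and do not pull the arbor out by its head, shove the spindle along its mat or disturb the other things.

Things in the scene. Friction and masses are not known exactly. Their poses are not given: they have to be found in the camera images.
- arbor: Grinding arbor to be tried: one steel part, 0.36 kg, 124 mm long, upright in a hole of the rack. Origin on its axis at the lower tip, z up. From the tip: domed round pilot 11 mm across (0-16 mm), taper shank, 1 in 6, 14 to 24 mm across (17-76 mm), neck 21 mm across (to 84 mm), plain round head 34 mm across (84-124 mm). No flats or tang: any yaw will do.
- arbor_head (a point): Point on the arbor's axis 106 mm above its lower tip: a good height to grip its head, from above.
- spindle: Bench spindle of the sample grinder, cream and steel, 6 kg, standing loose on a rubber mat (it slides at about 35 N sideways). Origin at the centre of its underside, z up. Base 170 x 170 x 18 mm, round housing 110 mm across up to 50 mm, then the upright steel nose 60 mm across, up to 175 mm, with a 1 in 6 tapered bore, 24 mm across at the top, and a slot below it.
- spindle_mouth (a point): Centre of the bore's mouth, 175 mm above the spindle's underside. The taper touches when the arbor's tip is 101 mm above the underside. Pushed straight it only sticks lightly. Pushed with 10-15 N while turned to and fro, 0.6 rad each way and 2-3 rad in all, it creeps 3-4 mm deeper (tip at about 97 mm, head 6 mm clear of the mouth) and locks.
- spindle_slot (a point): Middle of the slot's floor on the spindle's axis, 85 mm above its underside. The drift slot runs straight through the nose along the spindle's own x axis, square to two of the base's edges, open at both ends: 14 mm wide, 28 mm high (roof 113 mm above the underside). A small brass oil nipple on the housing lies below its +x end.
- drift: Drift: flat steel wedge, 0.28 kg, 161 mm long, on edge in its stand, tip away from the robot. Origin at the underside of the tip, x from handle to tip, z up. Blade 120 mm long, 10 mm thick (last 6 mm: 6 mm), lower edge straight and level, upper edge rising by 10 degrees from 8 mm at the tip to 29 mm. Black handle 42 mm long, 14 mm thick, 36 mm high.
- drift_grip (a point): Point in the drift's handle, 138 mm behind the tip and 22 mm up: grip here across the thickness. Slide the lower edge on the slot's floor, lightly pressed down, so that the floor takes the load. It meets a locked arbor with its tip 25-30 mm past the axis; the drive rises to 10-25 N until the taper lets go; 65 mm past it the arbor is 2-3 mm clear of its seat.
- rack: Fixed grey plastic block with two upright holes, 150 x 60 x 95 mm, holes 28 mm across at 40 mm either side of its middle along its own x axis. Origin at the centre of its underside. The arbor stands in one hole, the stub arbor in the other; their heads rest on its top.
- stand: Fixed plywood stand, 127 x 50 mm, 30 mm high with two 16 mm cheeks that hold the drift's blade on edge; the drift's handle overhangs it on the robot's side. Origin at the centre of its underside.
- mat: Thin black ribbed rubber mat, 200 x 200 x 4 mm, fixed to the bench, on which the spindle stands. Origin at the centre of its underside.
- stub: Bystander: a straight-shanked stub arbor in the rack's other hole, told from the arbor by its thin flange and its smaller, stepped head (22 mm, then 12 mm across). Leave it alone.
- spanner: Bystander: plain steel spanner, 160 mm, lying between the robot and the spindle.
- collar: Bystander: loose steel spacer ring, 42 mm across, 12 mm high.
- jar: Bystander: small amber sample jar with a white cap, 48 mm across, 60 mm high.
- mouse: Bystander: black computer mouse, 105 mm long.
- joystick: Bystander: pale joystick box of the microscope stage, 150 x 100 mm, 87 mm high at its knob.
- wipes: Bystander: green cardboard box of wipes, 120 x 120 x 85 mm.

How it is judged (in metres and radians):
On the way, in this order (a step that is already met when the one before it is completed fails the run):
1. the arbor is locked in the spindle's taper (gripped by the bore with more than 72 N in all, as only a twisting push gives) and let go (contact force between arbor and spindle above 72 N and contact force between the fingers and arbor below 0.2 N and angle between the z axis of arbor and the z axis of spindle, either way round below 0.04 rad), for 0.3 s.
2. the drift, through the slot, bears on the end of the still locked arbor, which the fingers do not touch (contact force between drift and arbor above 7 N and z of arbor in the frame of spindle below 0.1 m and contact force between the fingers and arbor below 0.2 N).
At the end, for the whole second after the job is handed in: the arbor stands loose and at rest in the mouth, lower tip 102.5 to 116 mm above the spindle's underside, within 8 mm of the axis and 0.12 rad of upright, resting on the drift, which lies still and within 0.2 rad of level in the slot, tip within 100 mm of the slot's middle (z of arbor in the frame of spindle between 0.1025 and 0.116 m and horizontal distance between arbor and spindle below 0.008 m and angle between the z axis of arbor and the z axis of spindle, either way round below 0.12 rad and contact force between drift and arbor above 0.5 N and distance between drift and spindle_slot below 0.1 m and angle between drift's own z axis and vertical below 0.2 rad and linear speed of each of arbor, drift below 0.01 m/s); the robot touches nothing.
It fails at once if the spindle is pressed too hard (over 92 N on its mat, of which its own weight and the arbor's are 62 N) (contact force between spindle and mat above 92 N).
It fails at once if the spindle is shoved more than 10 mm (distance of spindle from where it was at the start of the episode above 0.01 m).
It fails at once if the stub arbor, spanner, ring, jar, mouse, joystick box or box of wipes is moved more than 30 mm (distance of any of stub, spanner, collar, jar, mouse, joystick, wipes from where it was at the start of the episode above 0.03 m).
It also fails if it takes over 72 s, if anything falls off the work surface, if the arm or the gripper's body presses on something with over 40 N, if the wrist force passes 120 N, or if a joint passes its speed limit or range.

## Working session

There is one attempt and no reset: what is moved stays moved. The work goes in short steps, Python scripts to look and compute and a tool call to move; the robot and the scene stay as the last step left them, time stands still between calls to the robot, and variables do not carry over. Pictures are saved under pics/ and viewed, at most 10 in all, crops included, and the job is handed in when it is done.

Besides the shell and the picture viewer there is one more tool, called after "Call:" as name([rows], argument=value, ...), one row to a line, values as JSON. apply_moves: Moves the arm, as the interface text tells. Its arguments: {"type":"object","properties":{"targets":{"type":"array","items":{"type":"object","properties":{"delta_rot":{"type":"array","items":{"type":"number"}},"xyz":{"type":"array","items":{"type":"number"}},"fingers":{"type":"number"}}}},"newtons":{"type":"number"}},"required":["targets"]}

```bash
mkdir -p pics
cat > h.py <<'E'
import numpy as np, cv2, json
from workcell import observe, camera, hand_in
def snap(n,f):
    c=camera(n); cv2.imwrite(f'pics/{f}.png',c['img'])
    np.savez(f'pics/{f}.npz',**{k:np.array(v) for k,v in c.items()})
def ray(f,u,v):
    c=np.load(f'pics/{f}.npz'); K=c['intrinsics']; k=float(c['k1'])
    y=(v-K[1,2])/K[1,1]; x=(u-K[0,2]-K[0,1]*y)/K[0,0]
    rd=np.hypot(x,y); r=rd
    for _ in range(30): r=rd/(1+k*r*r)
    s=r/rd if rd else 1
    T=c['camera_from_world']; R=T[:3,:3]
    return -R.T@T[:3,3], R.T@np.array([x*s,-y*s,-1])
def at(f,u,v,z):
    o,d=ray(f,u,v); return o+d*(z-o[2])/d[2]
def proj(f,p):
    c=np.load(f'pics/{f}.npz'); K=c['intrinsics']; T=c['camera_from_world']
    q=T[:3,:3]@np.array(p,float)+T[:3,3]; s=np.array([q[0],-q[1]])/-q[2]
    s=s*(1+float(c['k1'])*(s@s)); return (K@np.array([*s,1]))[:2]
E
python3 -c "
from h import *
snap('scene','s0');snap('top','t0')
s=observe();print(s)
for f in 's0','t0':
  c=np.load(f'pics/{f}.npz');print(c['intrinsics'],c['k1'],ray(f,320,240))"
```

```text
{'time_s': 0.1, 'joint_positions': array([ 9.61675824e-01,  1.81472864e-01,  1.60788842e+00,  2.52818459e-05,
        1.35382227e+00, -2.06279733e-01]), 'qd': array([-0.00183505, -0.00160656, -0.00377686,  0.00028048, -0.00033086,
        0.00026836]), 'joint_torque': array([ 9.23899970e-04, -4.45870328e+01, -3.52240098e+01, -8.86578619e-05,
        3.99415410e-03,  1.70920696e-06]), 'eef_pos': array([225.06070944, 528.5233792 , 191.28033254]), 'orientation': array([[-9.19948727e-01,  3.92037593e-01, -9.30474812e-04],
       [ 3.92038541e-01,  9.19947888e-01, -1.29065101e-03],
       [ 3.50004625e-04, -1.55211474e-03, -9.99998734e-01]]), 'wrist_force': array([-0.23566395, -0.28655115, -0.62107873]), 'torque': array([ 0.0316155 , -0.02812987,  0.02868474]), 'grip_force': 0.0, 'finger_gap': 0.9985083613471221}
[[539.4207009    0.         325.61184676]
 [  0.         539.4207009  239.67608825]
 [  0.           0.           1.        ]] -0.05771524704157029 (array([1084.50532377, -822.88144092,  872.65942848]), array([-0.45069035,  0.65539675, -0.60616986]))
[[550.14890256   0.         315.49399597]
 [  0.         550.14890256 232.88675795]
 [  0.           0.           1.        ]] -0.03638491583291091 (array([ 296.50990766,   -9.53051922, 1756.26502889]), array([ 0.1523018 , -0.01433292, -0.98834862]))
```

View pics/s0.png

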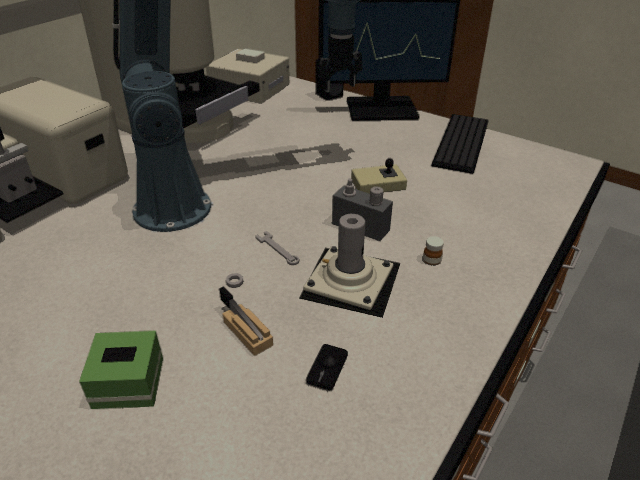

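View pics/t0.png

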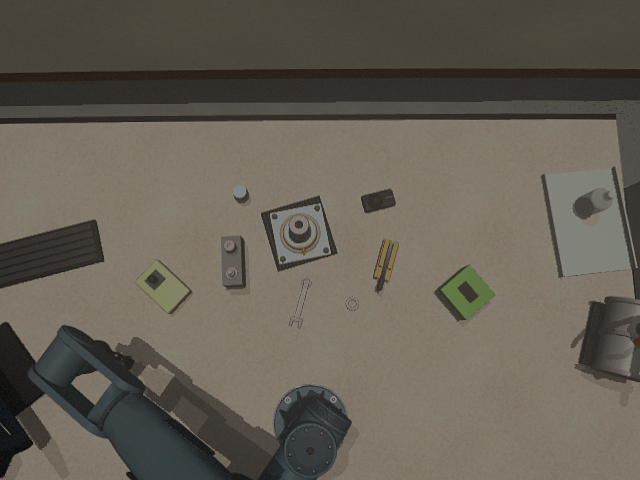

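```bash
python3 -c "
from h import *
t=cv2.imread('pics/t0.png');s=cv2.imread('pics/s0.png')
def crop(i,x,y,w,h,k): return cv2.resize(i[y:y+h,x:x+w],(w*k,h*k),interpolation=cv2.INTER_CUBIC)
a=np.hstack([crop(t,210,180,133,100,6)]);cv2.imwrite('pics/c1.png',a)
a=np.hstack([crop(t,363,228,50,75,8),crop(s,320,170,100,150,4)]);cv2.imwrite('pics/c2.png',a)
"
```

```text
(no output)
```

View pics/c1.png

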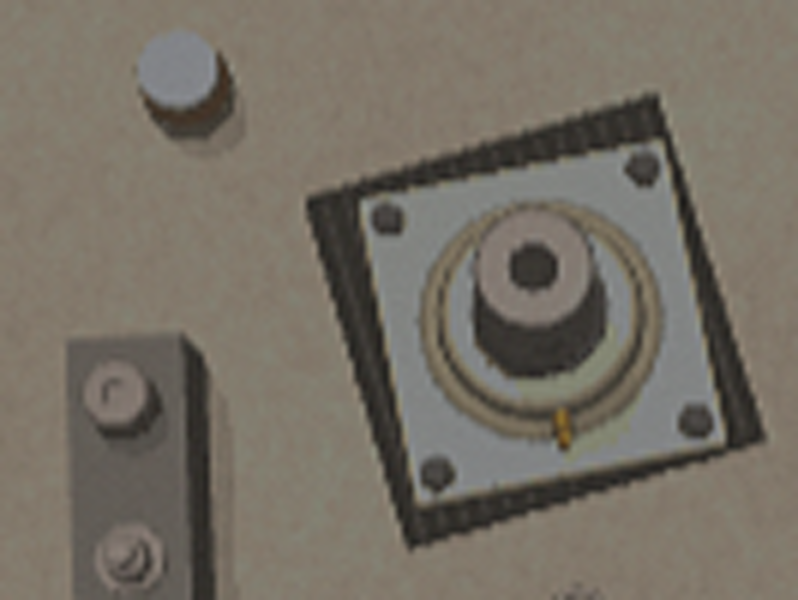

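View pics/c2.png

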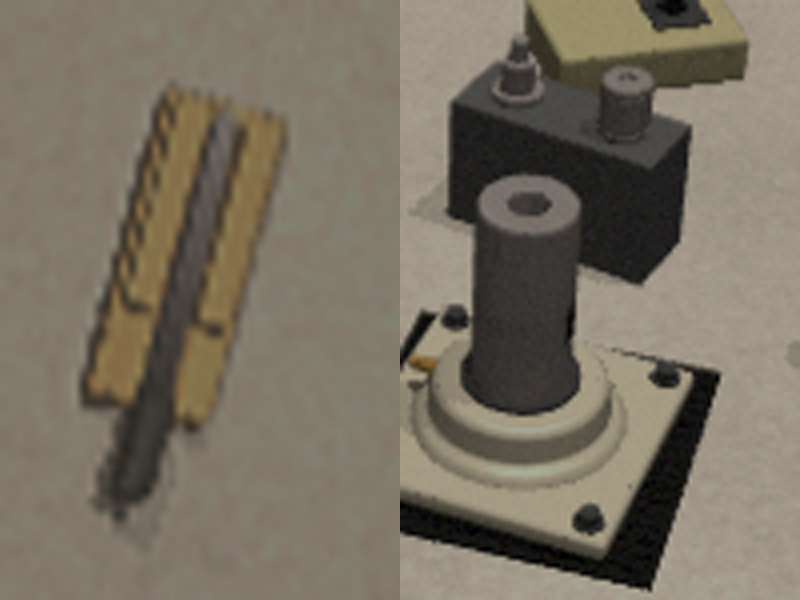

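```bash
python3 -c "
from h import *
np.set_printoptions(precision=1,suppress=True)
T=lambda x,y,z:at('t0',210+(x-2.5)/6,180+(y-2.5)/6,z)
print('arbor',T(120,395,135),at('s0',320+(630-400-1.5)/4,170+(75-1.5)/4,135))
print('mouth',T(532,267,179),at('s0',320+(528-400-1.5)/4,170+(204-1.5)/4,179))
c=[T(*p,22) for p in [(360,200),(662,137),(727,445),(413,507)]]
print('base',np.mean(c,0)); 
for i in range(4): d=c[(i+1)%4]-c[i]; print(np.linalg.norm(d),np.degrees(np.arctan2(d[1],d[0])))
b=T(563,430,50);print('nipple',b)
D=lambda x,y,z:at('t0',363+(x-3.5)/8,228+(y-3.5)/8,z)
print('stand',[D(*p,30) for p in [(170,85),(287,118),(200,425),(85,400)]])
for z in 20,30,50: print('drift tip, handle end',D(228,108,z),D(120,505,z))
t=cv2.imread('pics/t0.png');s=cv2.imread('pics/s0.png')
def crop(i,x,y,w,h,k): return cv2.resize(i[y:y+h,x:x+w],(w*k,h*k),interpolation=cv2.INTER_CUBIC)
cv2.imwrite('pics/c3.png',crop(s,205,280,80,75,8))
"
```

```text
arbor [532.3 236.3 135. ] [531.6 240.8 135. ]
mouth [587.   30.5 179. ] [585.9  26.1 179. ]
base [586.7  30.1  22. ]
165.57758639195555 -78.4189700177139
170.3295901703429 -168.938405315002
169.12358583928295 100.75944944200266
167.97417796167107 9.85044973384087
nipple [524.3  18.   50. ]
stand [array([ 566.7, -237.6,   30. ]), array([ 553. , -283.7,   30. ]), array([ 431.5, -245.4,   30. ]), array([ 441.7, -200.5,   30. ])]
drift tip, handle end [ 558.7 -261.8   20. ] [ 401.1 -214.3   20. ]
drift tip, handle end [ 557.2 -260.4   30. ] [ 400.5 -213.1   30. ]
drift tip, handle end [ 554.2 -257.5   50. ] [ 399.2 -210.8   50. ]
```

View pics/c3.png

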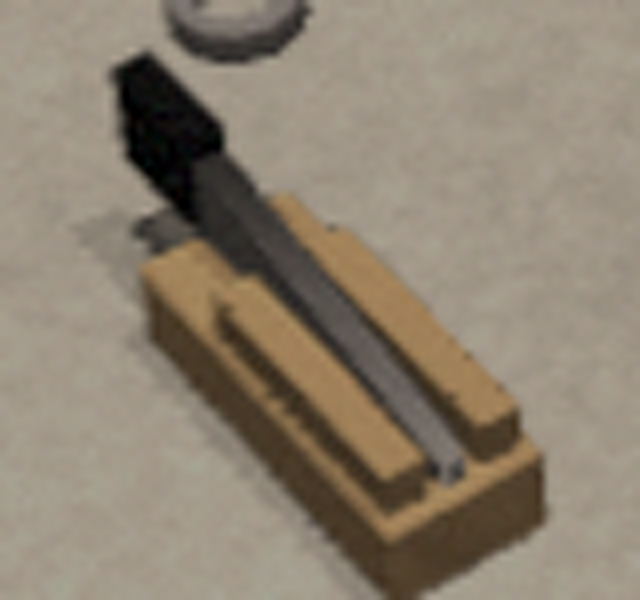

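```bash
cat >> h.py <<'E'
def tri(a,b):
    (o1,d1),(o2,d2)=ray('t0',*a),ray('s0',*b)
    A=np.stack([d1,-d2],1); k=np.linalg.lstsq(A,o2-o1,rcond=None)[0]
    p,q=o1+k[0]*d1,o2+k[1]*d2; return (p+q)/2,np.linalg.norm(p-q)
E
python3 -c "
from h import *
np.set_printoptions(precision=1,suppress=True)
D=lambda x,y:(363+(x-3.5)/8,228+(y-3.5)/8)
S=lambda x,y:(205+(x-3.5)/8,280+(y-3.5)/8)
print('tip top',tri(D(228,108),S(450,468)))
print('handle end top',tri(D(118,508),S(131,61)))
for f,(u,v) in (('t0',(298.6,224.4)),('s0',(352,221))):
  g=cv2.cvtColor(cv2.imread(f'pics/{f}.png'),6).astype(float)
  U,V=np.meshgrid(np.arange(640),np.arange(480)); 
  h=np.hypot((U-u),(V-v)*(1 if f[0]=='t' else 1.6))<7
  a=g[h]; print(np.percentile(a,[5,50,95]))
  w=np.clip((np.percentile(a,95)-g)/(np.percentile(a,95)-np.percentile(a,5)),0,1)*h; w[w<.25]=0
  m=(w*U).sum()/w.sum(),(w*V).sum()/w.sum();print(f,m,at(f,*m,179))
"
```

```text
tip top (array([ 554.4, -261.4,   35.8]), np.float64(5.40369727750099))
handle end top (array([ 396.7, -210.2,   56.9]), np.float64(2.896651618979168))
[ 51. 122. 128.]
t0 (np.float64(298.4679827891673), np.float64(224.0144267274108)) [587.2  29.9 179. ]
[ 52.  75. 116.]
s0 (np.float64(351.92980132450333), np.float64(220.59205298013245)) [586.4  26.6 179. ]
```

Call:
apply_moves([
  {"xyz":[0.04,-0.036,0],"delta_rot":[0,0,0.1],"fingers":0.3},
  {"xyz":[0.04,-0.036,0],"delta_rot":[0,0,0.1],"fingers":0.3},
  {"xyz":[0.04,-0.036,0],"delta_rot":[0,0,0.1],"fingers":0.3},
  {"xyz":[0.04,-0.036,0],"delta_rot":[0,0,0.1],"fingers":0.3},
  {"xyz":[0.04,-0.036,0],"fingers":0.3},
  {"xyz":[0.04,-0.036,0],"fingers":0.3},
  {"xyz":[0.04,-0.036,0],"fingers":0.3},
  {"xyz":[0.027,-0.038,0],"fingers":0.3},
  {"xyz":[0,0,0],"fingers":0.3},
], newtons=20)

```text
invalid input at $.targets[4]: expected keys delta_rot, xyz, fingers
```

Call:
apply_moves([
  {"xyz":[0.04,-0.036,0],"delta_rot":[0,0,0.1],"fingers":0.3},
  {"xyz":[0.04,-0.036,0],"delta_rot":[0,0,0.1],"fingers":0.3},
  {"xyz":[0.04,-0.036,0],"delta_rot":[0,0,0.1],"fingers":0.3},
  {"xyz":[0.04,-0.036,0],"delta_rot":[0,0,0.1],"fingers":0.3},
  {"xyz":[0.04,-0.036,0],"delta_rot":[0,0,0],"fingers":0.3},
  {"xyz":[0.04,-0.036,0],"delta_rot":[0,0,0],"fingers":0.3},
  {"xyz":[0.04,-0.036,0],"delta_rot":[0,0,0],"fingers":0.3},
  {"xyz":[0.027,-0.038,0],"delta_rot":[0,0,0],"fingers":0.3},
  {"xyz":[0,0,0],"delta_rot":[0,0,0],"fingers":0.3},
], newtons=20)

```text
time_s: 0.85
eef_pos: [470.6, 294.1, 191.6]
orientation: [[-1.0, 0.009, 0.001], [0.009, 1.0, -0.003], [-0.001, -0.003, -1.0]]
wrist_force: [0.2, 1.1, -0.2]
finger_gap: 0.699
grip_force: 0.0
```

Call:
apply_moves([
  {"xyz":[0.016,-0.014,0],"delta_rot":[0,0,0],"fingers":0.3},
  {"xyz":[0.016,-0.014,0],"delta_rot":[0,0,0],"fingers":0.3},
  {"xyz":[0.016,-0.014,0],"delta_rot":[0,0,0],"fingers":0.3},
  {"xyz":[0.014,-0.014,0],"delta_rot":[0,0,0],"fingers":0.3},
  {"xyz":[0,0,0],"delta_rot":[0,0,0],"fingers":0.3},
  {"xyz":[0,0,0],"delta_rot":[0,0,0],"fingers":0.3},
])

```text
time_s: 1.35
eef_pos: [528.3, 243.4, 191.5]
orientation: [[-1.0, 0.005, -0.001], [0.005, 1.0, -0.0], [0.001, -0.0, -1.0]]
wrist_force: [0.1, -0.2, 0.3]
finger_gap: 0.696
grip_force: 0.0
```

Call:
apply_moves([
  {"xyz":[0.004,-0.005,-0.01],"delta_rot":[0,0,0],"fingers":0.3},
  {"xyz":[0,0,-0.02],"delta_rot":[0,0,0],"fingers":0.3},
  {"xyz":[0,0,-0.02],"delta_rot":[0,0,0],"fingers":0.3},
  {"xyz":[0,0,-0.02],"delta_rot":[0,0,0],"fingers":0.3},
  {"xyz":[0,0,-0.02],"delta_rot":[0,0,0],"fingers":0.3},
  {"xyz":[0,0,0],"delta_rot":[0,0,0],"fingers":0.5},
  {"xyz":[0,0,0],"delta_rot":[0,0,0],"fingers":0.8},
  {"xyz":[0,0,0],"delta_rot":[0,0,0],"fingers":0.8},
  {"xyz":[0,0,0],"delta_rot":[0,0,0],"fingers":0.8},
  {"xyz":[0,0,0],"delta_rot":[0,0,0],"fingers":0.8},
])

```text
time_s: 2.18
eef_pos: [533.3, 239.3, 103.7]
orientation: [[-1.0, 0.002, 0.003], [0.003, 1.0, 0.001], [-0.003, 0.001, -1.0]]
wrist_force: [-0.2, -0.6, 1.0]
finger_gap: 0.196
grip_force: 0.0
```

```bash
python3 -c "
from h import *
snap('scene','s1');snap('top','t1');s=observe();print(s['finger_gap'],s['grip_force'],s['eef_pos'],proj('t1',s['eef_pos']),proj('s1',s['eef_pos']))
t=cv2.imread('pics/t1.png');s=cv2.imread('pics/s1.png')
def crop(i,x,y,w,h,k): return cv2.resize(i[y:y+h,x:x+w],(w*k,h*k),interpolation=cv2.INTER_CUBIC)
cv2.imwrite('pics/c4.png',np.hstack([crop(s,320,130,100,120,4),crop(t,180,200,100,120,4)]))
"
```

```text
0.19809064473272664 0.0 [533.00119022 239.14281325 103.22675819] [230.21314461 246.67375396] [376.44672796 199.14333891]
```

View pics/c4.png

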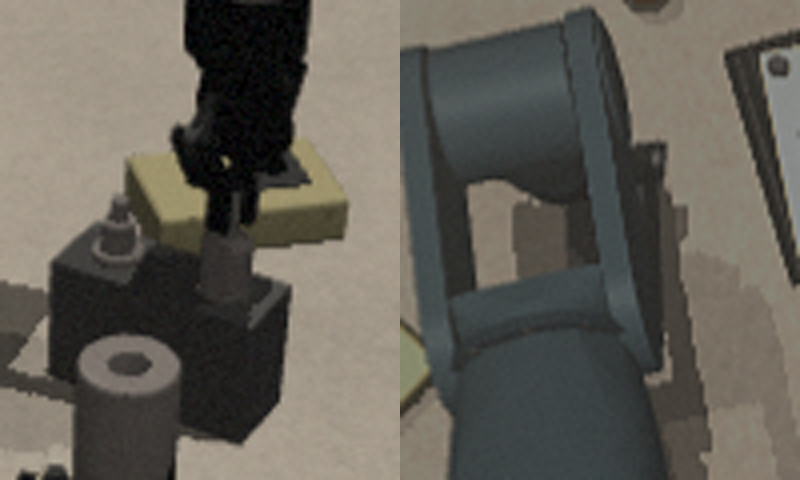

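```bash
python3 -c "
from h import *
for p in [(533,239,103),(533,239,122),(533,239,135),(533,222,135),(533,256,135),(550,239,135),(516,239,135),(533,239,95)]: print(p,((proj('s1',p)-[350,160])*10).round())
a=cv2.imread('pics/s1.png')[160:215,350:400];b=cv2.imread('pics/s0.png')[170:215,360:400]
k=lambda i:cv2.convertScaleAbs(cv2.resize(i,None,fx=10,fy=10,interpolation=cv2.INTER_CUBIC),alpha=1.6)
b=k(b);o=np.zeros((550,800,3),np.uint8);o[:,:500]=k(a);o[:450,500:]=b[:,:300];cv2.imwrite('pics/c5.png',o)
"
```

```text
(533, 239, 103) [264. 392.]
(533, 239, 122) [269. 331.]
(533, 239, 135) [272. 288.]
(533, 222, 135) [239. 317.]
(533, 256, 135) [305. 260.]
(550, 239, 135) [330. 309.]
(516, 239, 135) [216. 268.]
(533, 239, 95) [262. 418.]
```

View pics/c5.png

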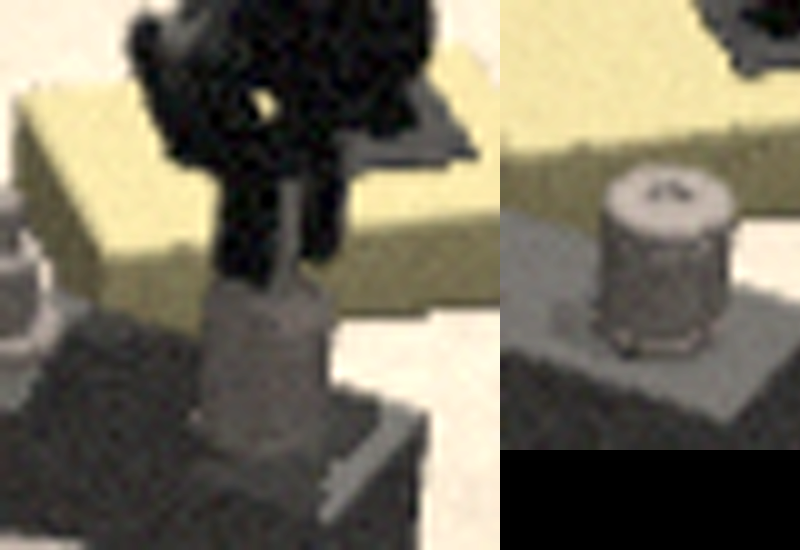

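```bash
python3 -c "
from h import *
for z in (191,210,225): print(z,((proj('s0',(225,528.5,z))-[300,50])*8).round())
for dy in (-43,43): print(((proj('s0',(225+.39*dy,528.5+.92*dy,204))-[300,50])*8).round())
a=cv2.imread('pics/s0.png')[50:120,300:380]
cv2.imwrite('pics/c6.png',cv2.convertScaleAbs(cv2.resize(a,None,fx=8,fy=8,interpolation=cv2.INTER_CUBIC),alpha=2))
s=observe();print(s['joint_positions'],s['wrist_force'],s['joint_torque'])
"
```

```text
191 [313. 430.]
210 [314. 384.]
225 [315. 348.]
[221. 422.]
[404. 376.]
[ 2.18726858e-01  2.92359940e-01  1.66166783e+00 -2.77487014e-05
  1.18563937e+00 -1.34941328e+00] [ 0.46335152 -0.3298148  -0.22901855] [ 4.00939083e-02 -4.72593105e+01 -3.23718452e+01  1.97910878e-03
 -6.61602215e-03  8.49072330e-05]
```

View pics/c6.png

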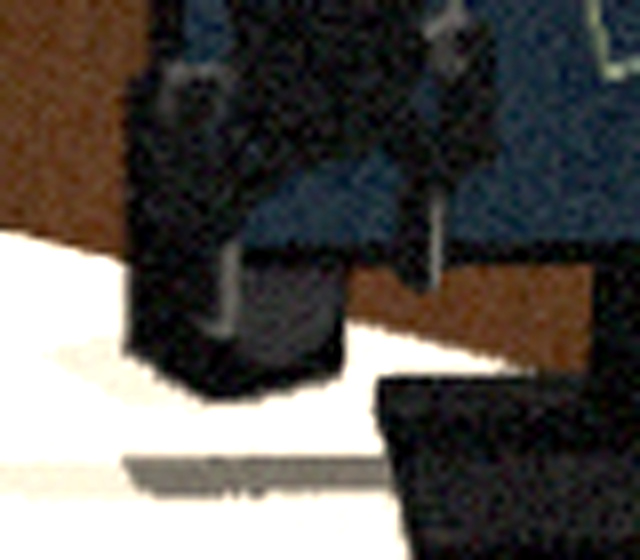

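Call:
apply_moves([
  {"xyz":[0,0,0.005],"delta_rot":[0,0,0],"fingers":0.3},
  {"xyz":[0,0,0],"delta_rot":[0,0,0],"fingers":0.3},
  {"xyz":[0,0,0],"delta_rot":[0,0,0],"fingers":0.3},
  {"xyz":[0,0,-0.01],"delta_rot":[0,0,0],"fingers":0.3},
  {"xyz":[0,0,-0.01],"delta_rot":[0,0,0],"fingers":0.3},
  {"xyz":[0,0,-0.008],"delta_rot":[0,0,0],"fingers":0.3},
  {"xyz":[0,0,-0.004],"delta_rot":[0,0,0],"fingers":0.3},
  {"xyz":[0,0,0],"delta_rot":[0,0,0],"fingers":0.3},
])

```text
time_s: 2.95
eef_pos: [530.8, 238.5, 72.9]
orientation: [[-1.0, 0.003, -0.004], [0.003, 1.0, -0.001], [0.004, -0.001, -1.0]]
wrist_force: [0.1, 0.7, 0.8]
finger_gap: 0.698
grip_force: 0.0
```

Call:
apply_moves([
  {"xyz":[0,0,-0.002],"delta_rot":[0,0,0],"fingers":0.6},
  {"xyz":[0,0,0],"delta_rot":[0,0,0],"fingers":0.8},
  {"xyz":[0,0,0],"delta_rot":[0,0,0],"fingers":0.8},
  {"xyz":[0,0,0],"delta_rot":[0,0,0],"fingers":0.8},
  {"xyz":[0,0,0],"delta_rot":[0,0,0],"fingers":0.8},
])

```text
time_s: 3.37
eef_pos: [532.4, 238.9, 73.1]
orientation: [[-1.0, 0.003, 0.0], [0.003, 1.0, -0.0], [-0.0, -0.0, -1.0]]
wrist_force: [0.9, -0.5, -2.4]
finger_gap: 0.384
grip_force: 21.9
```

Call:
apply_moves([
  {"xyz":[0,0,0],"delta_rot":[0,0,0],"fingers":0.45},
  {"xyz":[0,0,0],"delta_rot":[0,0,0],"fingers":0.4},
  {"xyz":[0,0,0],"delta_rot":[0,0,-0.125],"fingers":0.4},
  {"xyz":[0,0,0],"delta_rot":[0,0,-0.125],"fingers":0.4},
  {"xyz":[0,0,0],"delta_rot":[0,0,-0.125],"fingers":0.4},
  {"xyz":[0,0,0],"delta_rot":[0,0,-0.125],"fingers":0.4},
  {"xyz":[0,0,0],"delta_rot":[0,0,-0.125],"fingers":0.4},
  {"xyz":[0,0,0],"delta_rot":[0,0,-0.125],"fingers":0.4},
  {"xyz":[0,0,0],"delta_rot":[0,0,-0.125],"fingers":0.4},
  {"xyz":[0,0,0],"delta_rot":[0,0,-0.125],"fingers":0.4},
])

```text
time_s: 4.2
eef_pos: [532.6, 239.1, 73.5]
orientation: [[-0.533, 0.846, 0.001], [0.846, 0.533, 0.0], [-0.0, 0.001, -1.0]]
wrist_force: [0.3, -0.1, -0.5]
finger_gap: 0.599
grip_force: 0.0
```

Call:
apply_moves([
  {"xyz":[0,0,0],"delta_rot":[0,0,-0.125],"fingers":0.4},
  {"xyz":[0,0,0],"delta_rot":[0,0,-0.125],"fingers":0.4},
  {"xyz":[0,0,0],"delta_rot":[0,0,-0.125],"fingers":0.4},
  {"xyz":[0,0,0],"delta_rot":[0,0,-0.125],"fingers":0.4},
  {"xyz":[0,0,0],"delta_rot":[0,0,-0.07],"fingers":0.4},
  {"xyz":[0,0,0],"delta_rot":[0,0,0],"fingers":0.6},
  {"xyz":[0,0,0],"delta_rot":[0,0,0],"fingers":0.8},
  {"xyz":[0,0,0],"delta_rot":[0,0,0],"fingers":0.8},
  {"xyz":[0,0,0],"delta_rot":[0,0,0],"fingers":0.8},
  {"xyz":[0,0,0],"delta_rot":[0,0,0],"fingers":0.8},
])

```text
time_s: 5.03
eef_pos: [532.5, 239.1, 73.5]
orientation: [[0.001, 1.0, 0.0], [1.0, -0.001, 0.0], [0.0, 0.0, -1.0]]
wrist_force: [-1.6, -0.1, 4.2]
finger_gap: 0.389
grip_force: 20.6
```

Call:
apply_moves([
  {"xyz":[0,0,0],"delta_rot":[0,0,0],"fingers":0.9},
  {"xyz":[0,0,0.005],"delta_rot":[0,0,0],"fingers":0.9},
  {"xyz":[0,0,0.015],"delta_rot":[0,0,0],"fingers":0.9},
  {"xyz":[0,0,0.025],"delta_rot":[0,0,0],"fingers":0.9},
  {"xyz":[0,0,0.025],"delta_rot":[0,0,0],"fingers":0.9},
  {"xyz":[0,0,0.025],"delta_rot":[0,0,0],"fingers":0.9},
  {"xyz":[0,0,0.025],"delta_rot":[0,0,0],"fingers":0.9},
  {"xyz":[0,0,0.025],"delta_rot":[0,0,0],"fingers":0.9},
  {"xyz":[0,0,0.025],"delta_rot":[0,0,0],"fingers":0.9},
  {"xyz":[0,0,0.02],"delta_rot":[0,0,0],"fingers":0.9},
], newtons=60)

```text
time_s: 5.87
eef_pos: [532.1, 238.8, 264.3]
orientation: [[0.002, 1.0, -0.0], [1.0, -0.002, -0.0], [-0.0, -0.0, -1.0]]
wrist_force: [1.0, 0.2, -4.3]
finger_gap: 0.376
grip_force: 60.1
```

Call:
apply_moves([
  {"xyz":[0.005,-0.02,0],"delta_rot":[0,0,0],"fingers":0.9},
  {"xyz":[0.005,-0.02,0],"delta_rot":[0,0,0],"fingers":0.9},
  {"xyz":[0.005,-0.02,0],"delta_rot":[0,0,0],"fingers":0.9},
  {"xyz":[0.005,-0.02,0],"delta_rot":[0,0,0],"fingers":0.9},
  {"xyz":[0.005,-0.02,0],"delta_rot":[0,0,0],"fingers":0.9},
  {"xyz":[0.005,-0.02,0],"delta_rot":[0,0,0],"fingers":0.9},
  {"xyz":[0.005,-0.02,0],"delta_rot":[0,0,0],"fingers":0.9},
  {"xyz":[0.005,-0.02,0],"delta_rot":[0,0,0],"fingers":0.9},
  {"xyz":[0.005,-0.02,0],"delta_rot":[0,0,0],"fingers":0.9},
  {"xyz":[0.005,-0.02,0],"delta_rot":[0,0,0],"fingers":0.9},
])

```text
time_s: 6.7
eef_pos: [581.7, 37.9, 261.9]
orientation: [[0.002, 1.0, -0.002], [1.0, -0.002, 0.0], [0.0, -0.002, -1.0]]
wrist_force: [-0.3, 0.5, -4.5]
finger_gap: 0.378
grip_force: 60.3
```

Call:
apply_moves([
  {"xyz":[0.004,-0.011,0],"delta_rot":[0,0,0],"fingers":0.9},
  {"xyz":[0,0,0],"delta_rot":[0,0,0],"fingers":0.9},
  {"xyz":[0,0,0],"delta_rot":[0,0,0],"fingers":0.9},
])

```text
time_s: 6.95
eef_pos: [586.0, 27.8, 262.3]
orientation: [[0.003, 1.0, -0.002], [1.0, -0.003, 0.001], [0.001, -0.002, -1.0]]
wrist_force: [-0.1, -0.4, -4.2]
finger_gap: 0.374
grip_force: 60.3
```

```bash
python3 -c "
from h import *
snap('scene','s2');snap('top','t2');s=observe();print(s['eef_pos'],s['wrist_force'],s['joint_positions'])
t=cv2.imread('pics/s2.png')
a=t[130:230,310:390];cv2.imwrite('pics/c7.png',cv2.convertScaleAbs(cv2.resize(a,None,fx=6,fy=6,interpolation=cv2.INTER_CUBIC),alpha=1.5))
"
```

```text
[585.9181089   28.81557561 262.65940003] [ 0.19114149  0.98569618 -4.81109087] [-1.53406669e-01  1.57580592e-01  1.49137602e+00  5.84770672e-04
  1.49371310e+00 -1.52118213e-01]
```

View pics/c7.png

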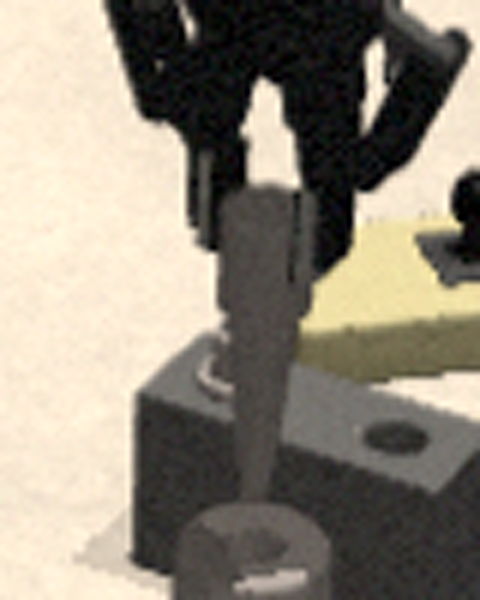

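```bash
python3 -c "
from h import *
P=lambda p:((proj('s2',p)-[310,130])*6+2.5).round(1)
for z in (190,201,217,277,285,325): print(z,P((586,28.6,z)))
print('mouth',P((587,28.3,179)),P((587.2,29.9,179)),P((586.4,26.6,179)))
g=cv2.cvtColor(cv2.imread('pics/s2.png'),6)
for y in (180,190,200,206,210,212): print(y,[int(v) for v in g[y,342:364]])
g=cv2.cvtColor(cv2.imread('pics/s0.png'),6)
for y in (206,208,210,212): print(y,[int(v) for v in g[y,342:364]])
"
```

```text
190 [257.1 518.9]
201 [258.3 494.3]
217 [260.1 458.1]
277 [267.  316.8]
285 [268.  297.3]
325 [272.8 197.4]
mouth [257.8 544.5] [260.5 542.6] [254.  546.1]
180 [160, 159, 157, 156, 68, 40, 46, 46, 51, 52, 50, 50, 50, 52, 49, 49, 47, 44, 46, 46, 140, 150]
190 [78, 89, 104, 64, 48, 52, 47, 42, 48, 48, 48, 51, 48, 51, 45, 46, 53, 67, 66, 68, 71, 70]
200 [30, 35, 36, 34, 41, 54, 47, 48, 46, 44, 51, 52, 47, 50, 45, 75, 78, 83, 77, 78, 78, 79]
206 [32, 30, 33, 29, 32, 35, 32, 40, 45, 48, 52, 48, 50, 47, 34, 33, 38, 28, 31, 31, 34, 39]
210 [31, 35, 32, 33, 31, 33, 31, 33, 43, 48, 53, 50, 46, 32, 32, 31, 34, 35, 37, 31, 35, 31]
212 [35, 36, 33, 33, 34, 35, 35, 30, 49, 48, 47, 46, 38, 29, 35, 33, 34, 36, 31, 30, 33, 32]
206 [30, 29, 31, 28, 25, 33, 31, 28, 34, 28, 33, 31, 29, 31, 34, 33, 24, 33, 24, 34, 30, 40]
208 [36, 32, 31, 31, 31, 31, 33, 30, 30, 36, 30, 30, 33, 30, 28, 31, 25, 26, 27, 32, 31, 30]
210 [29, 27, 32, 36, 26, 30, 28, 29, 30, 31, 31, 30, 27, 34, 30, 24, 26, 30, 30, 30, 32, 33]
212 [28, 33, 29, 30, 25, 30, 26, 26, 33, 29, 33, 32, 30, 31, 26, 30, 23, 28, 30, 33, 28, 27]
```

Call:
apply_moves([
  {"xyz":[0.001,0.001,-0.01],"delta_rot":[0,0,0],"fingers":0.9},
  {"xyz":[0,0,-0.01],"delta_rot":[0,0,0],"fingers":0.9},
  {"xyz":[0,0,-0.006],"delta_rot":[0,0,0],"fingers":0.9},
  {"xyz":[0,0,-0.006],"delta_rot":[0,0,0],"fingers":0.9},
  {"xyz":[0,0,-0.006],"delta_rot":[0,0,0],"fingers":0.9},
  {"xyz":[0,0,0],"delta_rot":[0,0,0],"fingers":0.9},
])

```text
time_s: 7.55
eef_pos: [586.3, 29.2, 223.0]
orientation: [[0.002, 1.0, -0.003], [1.0, -0.002, 0.0], [0.0, -0.003, -1.0]]
wrist_force: [0.1, -0.1, -4.9]
finger_gap: 0.375
grip_force: 60.3
```

Call:
apply_moves([
  {"xyz":[0,0,-0.006],"delta_rot":[0,0,0],"fingers":0.9},
  {"xyz":[0,0,-0.006],"delta_rot":[0,0,0],"fingers":0.9},
  {"xyz":[0,0,-0.006],"delta_rot":[0,0,0],"fingers":0.9},
  {"xyz":[0,0,-0.006],"delta_rot":[0,0,0],"fingers":0.9},
  {"xyz":[0,0,0],"delta_rot":[0,0,0],"fingers":0.9},
])

```text
time_s: 7.97
eef_pos: [586.3, 29.0, 199.2]
orientation: [[0.002, 1.0, -0.003], [1.0, -0.002, 0.0], [0.0, -0.003, -1.0]]
wrist_force: [-0.8, 0.2, -4.6]
finger_gap: 0.375
grip_force: 60.3
```

Call:
apply_moves([
  {"xyz":[0,0,-0.004],"delta_rot":[0,0,0],"fingers":0.9},
  {"xyz":[0,0,-0.004],"delta_rot":[0,0,0],"fingers":0.9},
  {"xyz":[0,0,-0.004],"delta_rot":[0,0,0],"fingers":0.9},
  {"xyz":[0,0,0],"delta_rot":[0,0,0],"fingers":0.9},
])

```text
time_s: 8.3
eef_pos: [586.8, 29.0, 188.1]
orientation: [[0.002, 1.0, -0.001], [1.0, -0.002, 0.0], [0.0, -0.001, -1.0]]
wrist_force: [-0.9, 0.2, -3.8]
finger_gap: 0.374
grip_force: 60.3
```

Call:
apply_moves([
  {"xyz":[0,0,-0.003],"delta_rot":[0,0,0],"fingers":0.9},
  {"xyz":[0,0,-0.003],"delta_rot":[0,0,0],"fingers":0.9},
  {"xyz":[0,0,-0.002],"delta_rot":[0,0,0],"fingers":0.9},
  {"xyz":[0,0,0],"delta_rot":[0,0,0],"fingers":0.9},
])

```text
time_s: 8.63
eef_pos: [586.9, 29.0, 180.4]
orientation: [[0.002, 1.0, -0.001], [1.0, -0.002, 0.0], [0.0, -0.001, -1.0]]
wrist_force: [-1.3, 1.0, -4.1]
finger_gap: 0.372
grip_force: 60.2
```

Call:
apply_moves([
  {"xyz":[0,0,-0.002],"delta_rot":[0,0,0],"fingers":0.9},
  {"xyz":[0,0,-0.002],"delta_rot":[0,0,0],"fingers":0.9},
  {"xyz":[0,0,-0.001],"delta_rot":[0,0,0],"fingers":0.9},
  {"xyz":[0,0,0],"delta_rot":[0,0,0],"fingers":0.9},
])

```text
time_s: 8.97
eef_pos: [586.7, 29.1, 175.6]
orientation: [[0.002, 1.0, -0.001], [1.0, -0.002, 0.0], [0.0, -0.001, -1.0]]
wrist_force: [-4.3, 1.2, -4.2]
finger_gap: 0.375
grip_force: 60.3
```

Call:
apply_moves([
  {"xyz":[-0.0007,0.0002,0],"delta_rot":[0,0,0],"fingers":0.9},
  {"xyz":[0,0,-0.002],"delta_rot":[0,0,0],"fingers":0.9},
  {"xyz":[0,0,0],"delta_rot":[0,0,0],"fingers":0.9},
])

```text
time_s: 9.22
eef_pos: [586.5, 29.2, 173.9]
orientation: [[0.002, 1.0, -0.0], [1.0, -0.002, 0.0], [0.0, -0.0, -1.0]]
wrist_force: [-3.2, 0.3, -3.3]
finger_gap: 0.377
grip_force: 60.5
```

Call:
apply_moves([
  {"xyz":[-0.0007,0.0001,0],"delta_rot":[0,0,0],"fingers":0.9},
  {"xyz":[0,0,-0.002],"delta_rot":[0,0,0],"fingers":0.9},
  {"xyz":[0,0,0],"delta_rot":[0,0,0],"fingers":0.9},
])

```text
time_s: 9.47
eef_pos: [586.1, 29.2, 171.9]
orientation: [[0.002, 1.0, 0.0], [1.0, -0.002, 0.0], [0.0, 0.0, -1.0]]
wrist_force: [-2.8, 0.4, -4.5]
finger_gap: 0.374
grip_force: 60.3
```

Call:
apply_moves([
  {"xyz":[-0.0007,0.0001,0],"delta_rot":[0,0,0],"fingers":0.9},
  {"xyz":[0,0,-0.002],"delta_rot":[0,0,0],"fingers":0.9},
  {"xyz":[0,0,0],"delta_rot":[0,0,0],"fingers":0.9},
])

```text
time_s: 9.72
eef_pos: [585.5, 29.2, 169.8]
orientation: [[0.002, 1.0, 0.001], [1.0, -0.002, -0.0], [-0.0, 0.001, -1.0]]
wrist_force: [0.5, -0.2, -4.0]
finger_gap: 0.373
grip_force: 60.2
```

Centred; press gently now.

Call:
apply_moves([
  {"xyz":[0,0,-0.001],"delta_rot":[0,0,0],"fingers":0.9},
  {"xyz":[0,0,-0.001],"delta_rot":[0,0,0],"fingers":0.9},
  {"xyz":[0,0,0],"delta_rot":[0,0,0],"fingers":0.9},
])

```text
time_s: 9.97
eef_pos: [585.5, 29.3, 168.0]
orientation: [[0.002, 1.0, 0.001], [1.0, -0.002, 0.0], [0.0, 0.001, -1.0]]
wrist_force: [0.6, 0.6, -4.4]
finger_gap: 0.376
grip_force: 60.1
```

Call:
apply_moves([
  {"xyz":[0,0,-0.001],"delta_rot":[0,0,0],"fingers":0.9},
  {"xyz":[0,0,-0.001],"delta_rot":[0,0,0],"fingers":0.9},
  {"xyz":[0,0,0],"delta_rot":[0,0,0],"fingers":0.9},
])

```text
time_s: 10.22
eef_pos: [585.6, 29.4, 166.6]
orientation: [[0.002, 1.0, 0.001], [1.0, -0.002, 0.0], [0.0, 0.001, -1.0]]
wrist_force: [-0.0, 1.5, -1.1]
finger_gap: 0.374
grip_force: 60.6
```

Call:
apply_moves([
  {"xyz":[0,0,-0.0007],"delta_rot":[0,0,0],"fingers":0.9},
  {"xyz":[0,0,0],"delta_rot":[0,0,0],"fingers":0.9},
])

```text
time_s: 10.38
eef_pos: [585.6, 29.4, 166.3]
orientation: [[0.002, 1.0, 0.001], [1.0, -0.002, -0.0], [-0.0, 0.001, -1.0]]
wrist_force: [-1.8, 1.5, 4.1]
finger_gap: 0.376
grip_force: 60.8
```

Call:
apply_moves([
  {"xyz":[0,0,-0.0005],"delta_rot":[0,0,0.06],"fingers":0.9},
  {"xyz":[0,0,-0.0001],"delta_rot":[0,0,0.12],"fingers":0.9},
  {"xyz":[0,0,-0.0001],"delta_rot":[0,0,0.12],"fingers":0.9},
  {"xyz":[0,0,-0.0001],"delta_rot":[0,0,0.06],"fingers":0.9},
])

```text
time_s: 10.72
eef_pos: [585.5, 29.3, 165.3]
orientation: [[-0.356, 0.935, 0.001], [0.935, 0.356, 0.0], [-0.0, 0.001, -1.0]]
wrist_force: [-2.0, 0.5, 4.0]
finger_gap: 0.377
grip_force: 61.0
```

Call:
apply_moves([
  {"xyz":[0,0,-0.0005],"delta_rot":[0,0,0.12],"fingers":0.9},
  {"xyz":[0,0,-0.0003],"delta_rot":[0,0,0.12],"fingers":0.9},
  {"xyz":[0,0,-0.0003],"delta_rot":[0,0,-0.12],"fingers":0.9},
  {"xyz":[0,0,-0.0002],"delta_rot":[0,0,-0.12],"fingers":0.9},
])

```text
time_s: 11.05
eef_pos: [585.5, 29.4, 164.6]
orientation: [[-0.347, 0.938, 0.001], [0.938, 0.347, -0.0], [-0.001, 0.001, -1.0]]
wrist_force: [-4.3, 1.8, 7.0]
finger_gap: 0.375
grip_force: 61.3
```

Call:
apply_moves([
  {"xyz":[-0.0003,0.0001,-0.0003],"delta_rot":[0,0,-0.12],"fingers":0.9},
  {"xyz":[0,0,-0.0002],"delta_rot":[0,0,-0.12],"fingers":0.9},
  {"xyz":[0,0,-0.0002],"delta_rot":[0,0,-0.12],"fingers":0.9},
  {"xyz":[0,0,-0.0002],"delta_rot":[0,0,-0.12],"fingers":0.9},
])

```text
time_s: 11.38
eef_pos: [585.6, 29.4, 164.2]
orientation: [[0.126, 0.992, 0.002], [0.992, -0.126, -0.001], [-0.0, 0.002, -1.0]]
wrist_force: [-3.6, 1.3, 8.8]
finger_gap: 0.379
grip_force: 61.5
```

Call:
apply_moves([
  {"xyz":[-0.0003,0,-0.0001],"delta_rot":[0,0,-0.12],"fingers":0.9},
  {"xyz":[0,0,-0.0001],"delta_rot":[0,0,-0.12],"fingers":0.9},
  {"xyz":[0,0,-0.0001],"delta_rot":[0,0,-0.12],"fingers":0.9},
  {"xyz":[0,0,-0.0001],"delta_rot":[0,0,-0.12],"fingers":0.9},
  {"xyz":[0,0,-0.0001],"delta_rot":[0,0,0.12],"fingers":0.9},
])

```text
time_s: 11.8
eef_pos: [585.7, 29.3, 163.9]
orientation: [[0.478, 0.879, 0.003], [0.879, -0.478, -0.0], [0.001, 0.003, -1.0]]
wrist_force: [-2.8, 0.5, 8.7]
finger_gap: 0.376
grip_force: 61.5
```

Call:
apply_moves([
  {"xyz":[0,0,-0.0001],"delta_rot":[0,0,0.12],"fingers":0.9},
  {"xyz":[0,0,-0.0001],"delta_rot":[0,0,0.12],"fingers":0.9},
  {"xyz":[0,0,-0.0001],"delta_rot":[0,0,0.12],"fingers":0.9},
  {"xyz":[0,0,-0.0001],"delta_rot":[0,0,0.12],"fingers":0.9},
  {"xyz":[0,0,-0.0001],"delta_rot":[0,0,0.12],"fingers":0.9},
  {"xyz":[0,0,0],"delta_rot":[0,0,0.12],"fingers":0.9},
])

```text
time_s: 12.3
eef_pos: [585.5, 29.3, 163.6]
orientation: [[-0.24, 0.971, 0.003], [0.971, 0.24, -0.0], [-0.001, 0.003, -1.0]]
wrist_force: [-5.3, 1.1, 9.3]
finger_gap: 0.377
grip_force: 61.7
```

Call:
apply_moves([
  {"xyz":[-0.0003,0,-0.0001],"delta_rot":[0,0,0.12],"fingers":0.9},
  {"xyz":[0,0,-0.0001],"delta_rot":[0,0,0.12],"fingers":0.9},
  {"xyz":[0,0,-0.0001],"delta_rot":[0,0,0.12],"fingers":0.9},
  {"xyz":[0,0,-0.0001],"delta_rot":[0,0,-0.12],"fingers":0.9},
  {"xyz":[0,0,-0.0001],"delta_rot":[0,0,-0.12],"fingers":0.9},
  {"xyz":[0,0,-0.0001],"delta_rot":[0,0,-0.12],"fingers":0.9},
  {"xyz":[0,0,0],"delta_rot":[0,0,-0.12],"fingers":0.9},
  {"xyz":[0,0,0],"delta_rot":[0,0,-0.12],"fingers":0.9},
])

```text
time_s: 12.97
eef_pos: [585.6, 29.4, 163.3]
orientation: [[0.006, 1.0, 0.004], [1.0, -0.006, -0.001], [-0.001, 0.004, -1.0]]
wrist_force: [-3.3, 1.1, 10.3]
finger_gap: 0.378
grip_force: 61.7
```

Call:
apply_moves([
  {"xyz":[0,0,0.0015],"delta_rot":[0,0,0],"fingers":0.9},
  {"xyz":[0,0,0],"delta_rot":[0,0,0],"fingers":0.5},
  {"xyz":[0,0,0],"delta_rot":[0,0,0],"fingers":0.3},
  {"xyz":[0,0,0],"delta_rot":[0,0,0],"fingers":0.3},
  {"xyz":[0,0,0],"delta_rot":[0,0,0],"fingers":0.3},
  {"xyz":[0,0,0.01],"delta_rot":[0,0,0],"fingers":0.3},
  {"xyz":[0,0,0.02],"delta_rot":[0,0,0],"fingers":0.3},
  {"xyz":[0,0,0.03],"delta_rot":[0,0,0],"fingers":0.3},
  {"xyz":[0,0,0.03],"delta_rot":[0,0,0],"fingers":0.3},
  {"xyz":[0,0,0],"delta_rot":[0,0,0],"fingers":0.3},
])

```text
time_s: 13.8
eef_pos: [587.8, 28.9, 260.4]
orientation: [[0.001, 1.0, 0.011], [1.0, -0.001, -0.002], [-0.002, 0.011, -1.0]]
wrist_force: [0.7, -0.3, 0.9]
finger_gap: 0.7
grip_force: 0.0
```

```bash
python3 -c "
from h import *
from scipy.optimize import least_squares
np.set_printoptions(precision=2,suppress=True)
D=lambda x,y:np.array((363+(x-3.5)/8,228+(y-3.5)/8))
S=lambda x,y:np.array((205+(x-3.5)/8,280+(y-3.5)/8))
W=lambda p,x,y,z:(p[0]+np.cos(p[2])*x-np.sin(p[2])*y,p[1]+np.sin(p[2])*x+np.cos(p[2])*y,z)
# stand: local x toward tip
obs=[('t0',D(170,85),63.5,25,1),('t0',D(287,118),63.5,-25,1),('t0',D(200,425),-63.5,-25,1),('t0',D(85,400),-63.5,25,1),
('s0',S(540,455),63.5,25,1),('s0',S(385,540),63.5,-25,1),('s0',S(145,267),-63.5,-25,1),('s0',S(545,517),63.5,25,0),('s0',S(150,327),-63.5,-25,0)]
def r(p): return np.concatenate([proj(f,W(p,x,y,p[3]*t))-q for f,q,x,y,t in obs])
s=least_squares(r,[498,-242,-.3,30]);print(s.x,np.degrees(s.x[2]),s.fun.reshape(-1,2))
# drift, p: tip x,y,yaw,z0,handletop
ob2=[('t0',D(228,108),0,8),('s0',S(450,466),0,8),('t0',D(118,508),-161,-1),('s0',S(131,62),-161,-1)]
def r2(p): return np.concatenate([proj(f,W(p,x,0,p[3]+(8 if h>0 else p[4])))-q for f,q,x,h in ob2])
s2=least_squares(r2,[555,-260,-.3,30,38]);print(s2.x,np.degrees(s2.x[2]),s2.fun.reshape(-1,2))
for z in (14,30): print(z,least_squares(lambda p:r2([*p,z,40]),[555,-260,-.3]).fun.reshape(-1,2))
"
```

```text
[ 496.5  -243.     -0.31   26.2 ] -17.743703653842637 [[ 0.17  0.82]
 [ 0.62  1.3 ]
 [ 0.51  1.06]
 [-0.35 -0.51]
 [ 1.06 -0.02]
 [ 0.14  0.35]
 [-0.55 -0.54]
 [ 1.05  0.65]
 [ 0.09  0.33]]
[ 551.78 -260.88   -0.31   26.53   31.84] -17.740029650253337 [[ 0.41  1.48]
 [ 0.53 -0.2 ]
 [ 0.91 -0.28]
 [ 0.67  0.03]]
14 [[-1.19  2.84]
 [ 1.04  2.37]
 [ 0.13  0.77]
 [ 0.51  0.47]]
30 [[ 1.12  0.52]
 [ 0.8  -0.28]
 [ 2.16 -1.28]
 [ 0.09 -2.84]]
```

Call:
apply_moves([
  {"xyz":[-0.017,-0.025,0],"delta_rot":[0,0,0.12],"fingers":0.3},
  {"xyz":[-0.017,-0.025,0],"delta_rot":[0,0,0.12],"fingers":0.3},
  {"xyz":[-0.017,-0.025,0],"delta_rot":[0,0,0.12],"fingers":0.3},
  {"xyz":[-0.017,-0.025,0],"delta_rot":[0,0,0.12],"fingers":0.3},
  {"xyz":[-0.017,-0.025,0],"delta_rot":[0,0,0.12],"fingers":0.3},
  {"xyz":[-0.017,-0.025,-0.01],"delta_rot":[0,0,0.12],"fingers":0.3},
  {"xyz":[-0.017,-0.024,-0.02],"delta_rot":[0,0,0.12],"fingers":0.3},
  {"xyz":[-0.017,-0.024,-0.02],"delta_rot":[0,0,0.12],"fingers":0.3},
  {"xyz":[-0.017,-0.024,-0.02],"delta_rot":[0,0,0.12],"fingers":0.3},
  {"xyz":[-0.018,-0.024,-0.02],"delta_rot":[0,0,0.12],"fingers":0.3},
])

```text
time_s: 14.63
eef_pos: [413.0, -217.5, 162.7]
orientation: [[-0.933, 0.36, 0.001], [0.36, 0.933, -0.001], [-0.002, -0.001, -1.0]]
wrist_force: [0.7, -1.3, -0.8]
finger_gap: 0.701
grip_force: 0.0
```

Call:
apply_moves([
  {"xyz":[0,0,-0.02],"delta_rot":[0,0,0.061],"fingers":0.3},
  {"xyz":[0,0,-0.02],"delta_rot":[-0.037,-0.114,0],"fingers":0.3},
  {"xyz":[0,0,-0.02],"delta_rot":[-0.036,-0.114,0],"fingers":0.3},
  {"xyz":[0,0,-0.02],"delta_rot":[0,0,0],"fingers":0.3},
  {"xyz":[0,0,0],"delta_rot":[0,0,0],"fingers":0.3},
  {"xyz":[0,0,0],"delta_rot":[0,0,0],"fingers":0.3},
])

```text
time_s: 15.13
eef_pos: [413.7, -216.6, 83.2]
orientation: [[-0.924, 0.309, 0.225], [0.3, 0.951, -0.072], [-0.237, 0.001, -0.972]]
wrist_force: [-0.0, -0.6, 0.6]
finger_gap: 0.701
grip_force: 0.0
```

```bash
python3 -c "
from h import *
snap('scene','s3');snap('top','t3');s=observe();print(s['eef_pos'],s['orientation'].round(3),s['joint_positions'].round(2))
p=s['eef_pos'];S=lambda q:((proj('s3',q)-[190,240])*8).round()
print(S(p),S(p+[0,0,34]),S(p-34*s['orientation'][:,2]))
a=cv2.imread('pics/s3.png')[240:315,190:270]
b=cv2.imread('pics/s3.png')[160:250,325:380]
o=np.zeros((600,800,3),np.uint8);o[:,:640]=cv2.resize(a,(640,600),interpolation=cv2.INTER_CUBIC);o[:262,640:]=cv2.resize(b,(160,262));cv2.imwrite('pics/c8.png',cv2.convertScaleAbs(o,alpha=1.5))
d=cv2.absdiff(cv2.imread('pics/s3.png'),cv2.imread('pics/s2.png'))
"
```

```text
[ 415.73955738 -218.23796587   85.27928417] [[-0.923  0.308  0.228]
 [ 0.299  0.951 -0.075]
 [-0.24  -0.001 -0.971]] [-0.83 -0.11  2.17  0.15  0.88 -2.18]
[273. 343.] [260. 248.] [245. 235.]
```

View pics/c8.png

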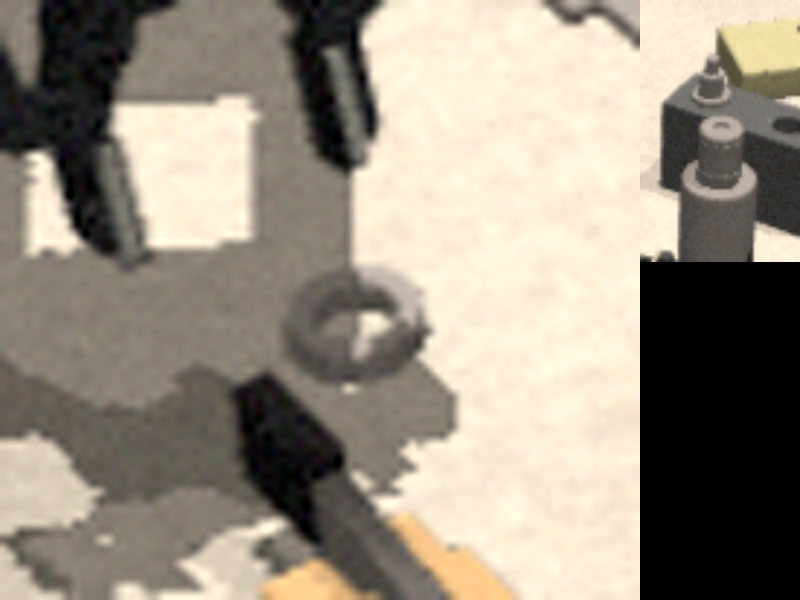

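Call:
apply_moves([
  {"xyz":[0.009,-0.0025,-0.01],"delta_rot":[0,0,0],"fingers":0.4},
  {"xyz":[0,0,-0.018],"delta_rot":[0,0,0],"fingers":0.4},
  {"xyz":[0,0,-0.018],"delta_rot":[0,0,0],"fingers":0.4},
  {"xyz":[0,0,-0.018],"delta_rot":[0,0,0],"fingers":0.4},
  {"xyz":[0,0,-0.012],"delta_rot":[0,0,0],"fingers":0.4},
  {"xyz":[0,0,0],"delta_rot":[0,0,0],"fingers":0.4},
], newtons=20)

```text
time_s: 15.73
eef_pos: [423.4, -218.9, 6.1]
orientation: [[-0.925, 0.308, 0.225], [0.299, 0.952, -0.071], [-0.236, 0.001, -0.972]]
wrist_force: [-0.3, -0.2, 0.4]
finger_gap: 0.603
grip_force: 0.0
```

Call:
apply_moves([
  {"xyz":[0,0,-0.001],"delta_rot":[0,0,0],"fingers":0.7},
  {"xyz":[0,0,0],"delta_rot":[0,0,0],"fingers":0.8},
  {"xyz":[0,0,0],"delta_rot":[0,0,0],"fingers":0.95},
  {"xyz":[0,0,0],"delta_rot":[0,0,0],"fingers":0.95},
  {"xyz":[0,0,0],"delta_rot":[0,0,0],"fingers":0.95},
  {"xyz":[0,0,0],"delta_rot":[0,0,0],"fingers":0.95},
])

```text
time_s: 16.23
eef_pos: [423.9, -219.8, 7.1]
orientation: [[-0.923, 0.309, 0.228], [0.3, 0.951, -0.075], [-0.24, -0.0, -0.971]]
wrist_force: [-0.4, 1.6, 7.6]
finger_gap: 0.16
grip_force: 25.7
```

Call:
apply_moves([
  {"xyz":[0,0,0],"delta_rot":[0,0,0],"fingers":0.95},
  {"xyz":[0,0,0.003],"delta_rot":[0,0,0],"fingers":0.95},
  {"xyz":[0,0,0.008],"delta_rot":[0,0,0],"fingers":0.95},
  {"xyz":[0,0,0.012],"delta_rot":[0,0,0],"fingers":0.95},
  {"xyz":[0,0,0.015],"delta_rot":[0,0,0],"fingers":0.95},
  {"xyz":[0,0,0.015],"delta_rot":[0,0,0],"fingers":0.95},
  {"xyz":[0,0,0.015],"delta_rot":[0,0,0],"fingers":0.95},
  {"xyz":[0,0,0],"delta_rot":[0,0,0],"fingers":0.95},
], newtons=90)

```text
time_s: 16.9
eef_pos: [423.8, -219.9, 76.5]
orientation: [[-0.923, 0.309, 0.229], [0.299, 0.951, -0.075], [-0.241, -0.001, -0.971]]
wrist_force: [-0.4, -1.5, -1.7]
finger_gap: 0.14
grip_force: 88.1
```

Call:
apply_moves([
  {"xyz":[-0.005,0.02,0],"delta_rot":[0,0,0.05],"fingers":0.95},
  {"xyz":[-0.005,0.02,0],"delta_rot":[0,0,0.05],"fingers":0.95},
  {"xyz":[-0.005,0.02,0],"delta_rot":[0,0,0.05],"fingers":0.95},
  {"xyz":[-0.005,0.02,0],"delta_rot":[0,0,0.05],"fingers":0.95},
  {"xyz":[-0.005,0.02,0],"delta_rot":[0,0,0.05],"fingers":0.95},
  {"xyz":[-0.005,0.02,0],"delta_rot":[0,0,0.05],"fingers":0.95},
  {"xyz":[-0.005,0.02,0],"delta_rot":[0,0,0.05],"fingers":0.95},
  {"xyz":[-0.005,0.02,0],"delta_rot":[0,0,0.05],"fingers":0.95},
  {"xyz":[-0.005,0.02,0],"delta_rot":[0,0,0.05],"fingers":0.95},
  {"xyz":[-0.005,0.02,0],"delta_rot":[0,0,0.05],"fingers":0.95},
])

```text
time_s: 17.73
eef_pos: [371.3, -17.4, 72.7]
orientation: [[-0.955, -0.187, 0.231], [-0.182, 0.982, 0.046], [-0.236, 0.002, -0.972]]
wrist_force: [0.5, -0.8, -2.5]
finger_gap: 0.14
grip_force: 88.3
```

Call:
apply_moves([
  {"xyz":[0,0.008,0],"delta_rot":[0,0,0],"fingers":0.95},
  {"xyz":[0,0,0],"delta_rot":[0,0,0],"fingers":0.95},
  {"xyz":[0,0,0],"delta_rot":[0,0,0],"fingers":0.95},
])

```text
time_s: 17.98
eef_pos: [372.1, -10.3, 73.1]
orientation: [[-0.955, -0.186, 0.232], [-0.181, 0.982, 0.045], [-0.236, 0.001, -0.972]]
wrist_force: [1.2, 0.6, -2.4]
finger_gap: 0.141
grip_force: 88.3
```

```bash
python3 -c "
from h import *
np.set_printoptions(precision=2,suppress=True)
snap('scene','s4');snap('top','t4');s=observe();R=s['orientation'];p=s['eef_pos'];print(p,R.round(3),np.degrees(np.arctan2(-R[0,1],R[1,1])),s['wrist_force'])
u=np.array([-R[0,0],-R[1,0],0]);u/=np.linalg.norm(u);tip=p+134.3*u+[0,0,23]
print('tip',tip,'px',proj('t4',tip),proj('s4',tip),proj('t4',tip+[0,0,8]))
for f in 't4','s4':
  q=proj(f,tip+[0,0,8]);q2=proj(f,tip-100*u+[0,0,25]);print(f,q,q2)
g=cv2.cvtColor(cv2.imread('pics/t4.png'),6)
q=proj('t4',tip+[0,0,8]).round().astype(int)
for y in range(q[1]-6,q[1]+16,2): print(y,[int(v) for v in g[y,q[0]-11:q[0]+12]],q[0]-11)
"
```

```text
[372.64 -11.14  73.49] [[-0.95 -0.18  0.23]
 [-0.18  0.98  0.04]
 [-0.24  0.   -0.97]] 10.648396374661361 [-0.7   0.63 -3.14]
tip [504.63  13.65  96.49] px [304.61 255.63] [318.39 240.15] [304.57 255.3 ]
t4 [304.57 255.3 ] [310.91 287.44]
s4 [318.4  237.46] [280.47 221.47]
249 [90, 93, 76, 69, 65, 59, 62, 64, 75, 112, 83, 78, 96, 107, 105, 100, 92, 104, 100, 122, 133, 134, 133] 294
251 [104, 109, 110, 115, 118, 113, 108, 104, 63, 82, 83, 68, 93, 91, 100, 121, 123, 135, 132, 133, 132, 134, 136] 294
253 [124, 123, 122, 122, 103, 110, 104, 105, 115, 83, 98, 103, 128, 133, 133, 131, 130, 131, 132, 134, 133, 135, 133] 294
255 [134, 133, 133, 134, 136, 134, 135, 136, 137, 110, 98, 122, 134, 135, 133, 134, 133, 134, 134, 136, 136, 137, 136] 294
257 [134, 133, 135, 135, 134, 133, 135, 135, 137, 89, 103, 102, 91, 138, 136, 132, 124, 115, 105, 96, 90, 80, 71] 294
259 [135, 136, 137, 137, 136, 133, 126, 116, 107, 61, 105, 100, 107, 56, 45, 49, 43, 44, 47, 46, 47, 41, 46] 294
261 [90, 83, 73, 56, 50, 44, 43, 51, 49, 40, 70, 97, 98, 48, 42, 46, 43, 82, 108, 111, 107, 130, 126] 294
263 [64, 51, 44, 49, 58, 47, 46, 47, 48, 47, 48, 101, 92, 93, 130, 129, 128, 130, 128, 124, 124, 126, 126] 294
265 [46, 43, 43, 57, 112, 108, 107, 114, 128, 76, 80, 93, 90, 91, 90, 128, 126, 124, 122, 122, 124, 126, 123] 294
267 [113, 124, 130, 126, 128, 125, 127, 124, 127, 129, 79, 64, 88, 85, 88, 115, 120, 127, 124, 124, 123, 122, 122] 294
269 [126, 125, 124, 125, 126, 126, 126, 122, 122, 127, 79, 67, 92, 87, 85, 102, 109, 129, 127, 125, 124, 126, 124] 294
```

Call:
apply_moves([
  {"xyz":[0.0098,0.0018,0],"delta_rot":[0,0,0],"fingers":0.95},
  {"xyz":[0.0098,0.0018,0],"delta_rot":[0,0,0],"fingers":0.95},
  {"xyz":[0.0098,0.0018,0],"delta_rot":[0,0,0],"fingers":0.95},
  {"xyz":[0.0098,0.0018,0],"delta_rot":[0,0,0],"fingers":0.95},
  {"xyz":[0.005,0.0009,0],"delta_rot":[0,0,0],"fingers":0.95},
  {"xyz":[0.005,0.0009,0],"delta_rot":[0,0,0],"fingers":0.95},
  {"xyz":[0.005,0.0009,0],"delta_rot":[0,0,0],"fingers":0.95},
  {"xyz":[0,0,0],"delta_rot":[0,0,0],"fingers":0.95},
])

```text
time_s: 18.75
eef_pos: [427.5, -1.1, 73.7]
orientation: [[-0.955, -0.185, 0.233], [-0.179, 0.983, 0.045], [-0.237, 0.001, -0.971]]
wrist_force: [0.5, -0.0, -3.1]
finger_gap: 0.138
grip_force: 88.3
```

Call:
apply_moves([
  {"xyz":[0.005,0.0009,0],"delta_rot":[0,0,0],"fingers":0.95},
  {"xyz":[0.005,0.0009,0],"delta_rot":[0,0,0],"fingers":0.95},
  {"xyz":[0.005,0.0009,0],"delta_rot":[0,0,0],"fingers":0.95},
  {"xyz":[0,0,0],"delta_rot":[0,0,0],"fingers":0.95},
])

```text
time_s: 19.08
eef_pos: [443.0, 1.8, 74.0]
orientation: [[-0.954, -0.185, 0.234], [-0.18, 0.983, 0.045], [-0.238, 0.0, -0.971]]
wrist_force: [-0.1, -0.4, -3.7]
finger_gap: 0.144
grip_force: 88.3
```

Call:
apply_moves([
  {"xyz":[0,0,-0.002],"delta_rot":[0,0,0],"fingers":0.95},
  {"xyz":[0,0,-0.002],"delta_rot":[0,0,0],"fingers":0.95},
  {"xyz":[0,0,-0.001],"delta_rot":[0,0,0],"fingers":0.95},
  {"xyz":[0,0,0],"delta_rot":[0,0,0],"fingers":0.95},
])

```text
time_s: 19.42
eef_pos: [441.3, 2.1, 68.1]
orientation: [[-0.955, -0.185, 0.232], [-0.18, 0.983, 0.045], [-0.236, 0.001, -0.972]]
wrist_force: [0.0, -0.1, -3.7]
finger_gap: 0.143
grip_force: 88.3
```

Call:
apply_moves([
  {"xyz":[0,0,-0.001],"delta_rot":[0,0,0],"fingers":0.95},
  {"xyz":[0,0,-0.001],"delta_rot":[0,0,0],"fingers":0.95},
  {"xyz":[0,0,0],"delta_rot":[0,0,0],"fingers":0.95},
])

```text
time_s: 19.67
eef_pos: [442.1, 1.8, 66.7]
orientation: [[-0.955, -0.185, 0.233], [-0.179, 0.983, 0.045], [-0.238, 0.001, -0.971]]
wrist_force: [-0.2, 0.8, -1.1]
finger_gap: 0.141
grip_force: 88.5
```

Call:
apply_moves([
  {"xyz":[0.004,0.0008,-0.0003],"delta_rot":[0,0,0],"fingers":0.95},
  {"xyz":[0.004,0.0008,0],"delta_rot":[0,0,0],"fingers":0.95},
  {"xyz":[0.004,0.0008,0],"delta_rot":[0,0,0],"fingers":0.95},
  {"xyz":[0,0,0],"delta_rot":[0,0,0],"fingers":0.95},
])

```text
time_s: 20.0
eef_pos: [455.0, 4.2, 66.7]
orientation: [[-0.954, -0.185, 0.234], [-0.18, 0.983, 0.045], [-0.238, 0.001, -0.971]]
wrist_force: [-0.3, 0.2, -2.0]
finger_gap: 0.14
grip_force: 88.4
```

Call:
apply_moves([
  {"xyz":[0.004,0.0008,-0.0003],"delta_rot":[0,0,0],"fingers":0.95},
  {"xyz":[0.004,0.0008,0],"delta_rot":[0,0,0],"fingers":0.95},
  {"xyz":[0.004,0.0008,0],"delta_rot":[0,0,0],"fingers":0.95},
  {"xyz":[0.004,0.0008,0],"delta_rot":[0,0,0],"fingers":0.95},
  {"xyz":[0,0,0],"delta_rot":[0,0,0],"fingers":0.95},
])

```text
time_s: 20.42
eef_pos: [470.9, 7.5, 66.4]
orientation: [[-0.954, -0.185, 0.234], [-0.18, 0.983, 0.045], [-0.238, 0.001, -0.971]]
wrist_force: [-0.4, -0.2, 0.6]
finger_gap: 0.141
grip_force: 88.7
```

Call:
apply_moves([
  {"xyz":[0.003,0.0006,0],"delta_rot":[0,0,0],"fingers":0.95},
  {"xyz":[0.002,0.0004,0],"delta_rot":[0,0,0],"fingers":0.95},
  {"xyz":[0.002,0.0004,0],"delta_rot":[0,0,0],"fingers":0.95},
  {"xyz":[0,0,0],"delta_rot":[0,0,0],"fingers":0.95},
])

```text
time_s: 20.75
eef_pos: [476.8, 8.9, 66.1]
orientation: [[-0.955, -0.185, 0.232], [-0.18, 0.983, 0.045], [-0.237, 0.001, -0.972]]
wrist_force: [-3.1, -0.9, 4.8]
finger_gap: 0.143
grip_force: 89.6
```

Call:
apply_moves([
  {"xyz":[0.001,0.0002,0.0003],"delta_rot":[0,0,0],"fingers":0.95},
  {"xyz":[0,0,0],"delta_rot":[0,0,0],"fingers":0.95},
])

```text
time_s: 20.92
eef_pos: [477.3, 9.2, 66.2]
orientation: [[-0.955, -0.185, 0.232], [-0.18, 0.983, 0.045], [-0.236, 0.001, -0.972]]
wrist_force: [-4.5, 0.3, 3.6]
finger_gap: 0.146
grip_force: 89.6
```

Call:
apply_moves([
  {"xyz":[0.001,0.0002,0.0001],"delta_rot":[0,0,0],"fingers":0.95},
  {"xyz":[0.0007,0.0001,0],"delta_rot":[0,0,0],"fingers":0.95},
  {"xyz":[0,0,0],"delta_rot":[0,0,0],"fingers":0.95},
])

```text
time_s: 21.17
eef_pos: [478.4, 9.5, 66.1]
orientation: [[-0.955, -0.186, 0.23], [-0.18, 0.983, 0.045], [-0.235, 0.001, -0.972]]
wrist_force: [-8.5, -0.8, 7.8]
finger_gap: 0.142
grip_force: 90.0
```

Call:
apply_moves([
  {"xyz":[0.001,0.0002,0.0006],"delta_rot":[0,0,0],"fingers":0.95},
  {"xyz":[0.0007,0.0001,0],"delta_rot":[0,0,0],"fingers":0.95},
  {"xyz":[0,0,0],"delta_rot":[0,0,0],"fingers":0.95},
])

```text
time_s: 21.42
eef_pos: [479.1, 9.9, 66.2]
orientation: [[-0.956, -0.186, 0.228], [-0.18, 0.983, 0.045], [-0.233, 0.002, -0.973]]
wrist_force: [-11.2, -2.8, 7.1]
finger_gap: 0.141
grip_force: 90.1
```

Call:
apply_moves([
  {"xyz":[0.001,0.0002,0.0003],"delta_rot":[0,0,0],"fingers":0.95},
  {"xyz":[0.0007,0.0001,0.0001],"delta_rot":[0,0,0],"fingers":0.95},
  {"xyz":[0,0,0],"delta_rot":[0,0,0],"fingers":0.95},
])

```text
time_s: 21.67
eef_pos: [480.0, 10.2, 66.1]
orientation: [[-0.956, -0.186, 0.227], [-0.18, 0.983, 0.045], [-0.231, 0.002, -0.973]]
wrist_force: [-14.8, -2.7, 8.8]
finger_gap: 0.143
grip_force: 90.5
```

Call:
apply_moves([
  {"xyz":[0.0008,0.0002,0.0005],"delta_rot":[0,0,0],"fingers":0.95},
  {"xyz":[0.0007,0.0001,0.0001],"delta_rot":[0,0,0],"fingers":0.95},
  {"xyz":[0,0,0],"delta_rot":[0,0,0],"fingers":0.95},
])

```text
time_s: 21.92
eef_pos: [480.5, 10.6, 66.2]
orientation: [[-0.956, -0.186, 0.225], [-0.181, 0.983, 0.046], [-0.229, 0.003, -0.973]]
wrist_force: [-16.7, -4.1, 8.3]
finger_gap: 0.141
grip_force: 90.5
```

Call:
apply_moves([
  {"xyz":[0.0008,0.0002,0.0005],"delta_rot":[0,0,0],"fingers":0.95},
  {"xyz":[0.0007,0.0001,0.0001],"delta_rot":[0,0,0],"fingers":0.95},
  {"xyz":[0,0,0],"delta_rot":[0,0,0],"fingers":0.95},
])

```text
time_s: 22.17
eef_pos: [481.1, 11.0, 66.2]
orientation: [[-0.957, -0.186, 0.223], [-0.181, 0.982, 0.046], [-0.228, 0.004, -0.974]]
wrist_force: [-18.4, -5.0, 8.0]
finger_gap: 0.141
grip_force: 90.5
```

Call:
apply_moves([
  {"xyz":[0.0008,0.0002,0.0004],"delta_rot":[0,0,0],"fingers":0.95},
  {"xyz":[0.0008,0.0001,0.0001],"delta_rot":[0,0,0],"fingers":0.95},
  {"xyz":[0,0,0],"delta_rot":[0,0,0],"fingers":0.95},
])

```text
time_s: 22.42
eef_pos: [482.0, 11.5, 66.3]
orientation: [[-0.957, -0.186, 0.221], [-0.181, 0.982, 0.046], [-0.226, 0.004, -0.974]]
wrist_force: [-19.8, -4.4, 7.0]
finger_gap: 0.138
grip_force: 90.4
```

Call:
apply_moves([
  {"xyz":[0.0008,-0.0003,0.0003],"delta_rot":[0,0,0],"fingers":0.95},
  {"xyz":[0.0008,-0.0002,0.0001],"delta_rot":[0,0,0],"fingers":0.95},
  {"xyz":[0,0,0],"delta_rot":[0,0,0],"fingers":0.95},
])

```text
time_s: 22.67
eef_pos: [483.1, 11.4, 66.3]
orientation: [[-0.957, -0.187, 0.221], [-0.181, 0.982, 0.047], [-0.225, 0.005, -0.974]]
wrist_force: [-18.6, -2.4, 5.2]
finger_gap: 0.141
grip_force: 90.2
```

Call:
apply_moves([
  {"xyz":[0.001,0,0.0001],"delta_rot":[0,0,0],"fingers":0.95},
  {"xyz":[0.001,0,0],"delta_rot":[0,0,0],"fingers":0.95},
  {"xyz":[0.0005,0,0],"delta_rot":[0,0,0],"fingers":0.95},
  {"xyz":[0,0,0],"delta_rot":[0,0,0],"fingers":0.95},
])

```text
time_s: 23.0
eef_pos: [486.2, 11.6, 66.5]
orientation: [[-0.957, -0.187, 0.222], [-0.181, 0.982, 0.047], [-0.227, 0.005, -0.974]]
wrist_force: [-14.1, -1.6, 0.8]
finger_gap: 0.144
grip_force: 89.5
```

Call:
apply_moves([
  {"xyz":[0.0015,0.0002,-0.0001],"delta_rot":[0,0,0],"fingers":0.95},
  {"xyz":[0.0015,0.0002,-0.0001],"delta_rot":[0,0,0],"fingers":0.95},
  {"xyz":[0.001,0.0002,0],"delta_rot":[0,0,0],"fingers":0.95},
  {"xyz":[0,0,0],"delta_rot":[0,0,0],"fingers":0.95},
])

```text
time_s: 23.33
eef_pos: [492.6, 11.9, 67.3]
orientation: [[-0.956, -0.186, 0.227], [-0.18, 0.983, 0.046], [-0.231, 0.004, -0.973]]
wrist_force: [-3.6, 0.7, -2.2]
finger_gap: 0.138
grip_force: 88.6
```

Call:
apply_moves([
  {"xyz":[0.003,0.0005,-0.0004],"delta_rot":[0,0,0],"fingers":0.95},
  {"xyz":[0.003,0.0006,-0.0003],"delta_rot":[0,0,0],"fingers":0.95},
  {"xyz":[0.003,0.0006,0],"delta_rot":[0,0,0],"fingers":0.95},
  {"xyz":[0,0,0],"delta_rot":[0,0,0],"fingers":0.95},
])

```text
time_s: 23.67
eef_pos: [504.2, 13.0, 68.0]
orientation: [[-0.955, -0.185, 0.231], [-0.18, 0.983, 0.045], [-0.236, 0.002, -0.972]]
wrist_force: [-0.7, 0.8, -6.2]
finger_gap: 0.139
grip_force: 87.9
```

Call:
apply_moves([
  {"xyz":[0.001,0.0004,-0.001],"delta_rot":[0,0,0],"fingers":0.95},
  {"xyz":[0.001,0.0004,-0.001],"delta_rot":[0,0,0],"fingers":0.95},
  {"xyz":[0,0,0],"delta_rot":[0,0,0],"fingers":0.95},
])

```text
time_s: 23.92
eef_pos: [507.2, 13.5, 66.9]
orientation: [[-0.955, -0.185, 0.234], [-0.18, 0.983, 0.045], [-0.238, 0.001, -0.971]]
wrist_force: [-0.1, 0.2, -2.4]
finger_gap: 0.148
grip_force: 88.4
```

Call:
apply_moves([
  {"xyz":[0.003,0.0006,-0.0006],"delta_rot":[0,0,0],"fingers":0.95},
  {"xyz":[0.003,0.0006,0],"delta_rot":[0,0,0],"fingers":0.95},
  {"xyz":[0.003,0.0006,0],"delta_rot":[0,0,0],"fingers":0.95},
  {"xyz":[0,0,0],"delta_rot":[0,0,0],"fingers":0.95},
])

```text
time_s: 24.25
eef_pos: [516.9, 15.2, 66.7]
orientation: [[-0.954, -0.185, 0.235], [-0.179, 0.983, 0.045], [-0.239, 0.0, -0.971]]
wrist_force: [-0.7, 0.4, -2.3]
finger_gap: 0.138
grip_force: 88.5
```

Call:
apply_moves([
  {"xyz":[0.003,0.0006,-0.0003],"delta_rot":[0,0,0],"fingers":0.95},
  {"xyz":[0.003,0.0006,0],"delta_rot":[0,0,0],"fingers":0.95},
  {"xyz":[0.002,0.0004,0],"delta_rot":[0,0,0],"fingers":0.95},
  {"xyz":[0.002,0.0004,0],"delta_rot":[0,0,0],"fingers":0.95},
  {"xyz":[0,0,0],"delta_rot":[0,0,0],"fingers":0.95},
])

```text
time_s: 24.67
eef_pos: [526.9, 17.2, 66.4]
orientation: [[-0.954, -0.185, 0.235], [-0.18, 0.983, 0.044], [-0.239, 0.0, -0.971]]
wrist_force: [1.0, -0.0, 0.9]
finger_gap: 0.145
grip_force: 89.1
```

```bash
python3 -c "
from h import *
snap('scene','s5');s=observe();print(s['eef_pos'],s['wrist_force'],s['torque'])
# head-top rise of arbor: align patch between s3 (locked) and s5 along a column
a,b=[cv2.cvtColor(cv2.imread(f'pics/{f}.png'),6).astype(np.float32) for f in('s3','s5')]
for g in a,b: print([int(v) for v in g[190:226,352]])
print([proj('s5',(585.5,29.3,z)).round(2) for z in (225,230,235)])
"
```

```text
[526.78917625  17.20828522  66.4091531 ] [-0.39442683  0.20892511  3.36079224] [ 0.02271333 -0.19507208  0.00691381]
[58, 55, 56, 84, 115, 78, 61, 74, 75, 86, 115, 118, 71, 95, 117, 120, 119, 116, 82, 53, 52, 55, 53, 57, 49, 54, 56, 58, 53, 52, 64, 58, 49, 50, 47, 109]
[59, 59, 57, 87, 117, 77, 114, 123, 87, 58, 111, 123, 122, 121, 96, 59, 58, 61, 57, 54, 56, 57, 55, 58, 58, 57, 56, 74, 63, 52, 56, 52, 52, 52, 70, 112]
[array([353.06, 202.66]), array([353.15, 200.73]), array([353.24, 198.8 ])]
```

Call:
apply_moves([
  {"xyz":[0,0,0.0004],"delta_rot":[0,0,0],"fingers":0.95},
  {"xyz":[0,0,0],"delta_rot":[0,0,0],"fingers":0.8},
  {"xyz":[0,0,0],"delta_rot":[0,0,0],"fingers":0.6},
  {"xyz":[0,0,0],"delta_rot":[0,0,0],"fingers":0.5},
  {"xyz":[0,0,0],"delta_rot":[0,0,0],"fingers":0.5},
  {"xyz":[0,0,0],"delta_rot":[0,0,0],"fingers":0.5},
], newtons=20)

```text
time_s: 25.22
eef_pos: [525.5, 17.3, 66.1]
orientation: [[-0.955, -0.185, 0.233], [-0.18, 0.983, 0.045], [-0.237, 0.001, -0.972]]
wrist_force: [0.8, -0.6, 0.4]
finger_gap: 0.501
grip_force: 0.0
```

Call:
apply_moves([
  {"xyz":[-0.004,-0.0007,0.008],"delta_rot":[0,0,0],"fingers":0.5},
  {"xyz":[-0.005,-0.001,0.012],"delta_rot":[0,0,0],"fingers":0.5},
  {"xyz":[-0.008,-0.0015,0.015],"delta_rot":[0,0,0],"fingers":0.5},
  {"xyz":[-0.012,-0.002,0.02],"delta_rot":[0,0,0],"fingers":0.5},
  {"xyz":[-0.015,-0.003,0.02],"delta_rot":[0,0,0],"fingers":0.5},
  {"xyz":[-0.02,-0.004,0.02],"delta_rot":[0,0,0],"fingers":0.5},
  {"xyz":[-0.02,-0.004,0.02],"delta_rot":[0,0,0],"fingers":0.5},
  {"xyz":[0,0,0],"delta_rot":[0,0,0],"fingers":0.5},
  {"xyz":[0,0,0],"delta_rot":[0,0,0],"fingers":0.5},
  {"xyz":[0,0,0],"delta_rot":[0,0,0],"fingers":0.5},
])

```text
time_s: 26.05
eef_pos: [441.8, 1.0, 181.3]
orientation: [[-0.955, -0.185, 0.234], [-0.179, 0.983, 0.044], [-0.238, 0.001, -0.971]]
wrist_force: [0.2, -0.0, -0.5]
finger_gap: 0.502
grip_force: 0.0
```

```bash
python3 -c "
from h import *
snap('scene','s6');snap('top','t6');s=observe();print(s['eef_pos'],s['wrist_force'],s['finger_gap'],s['qd'].round(3))
np.set_printoptions(linewidth=250)
b=cv2.cvtColor(cv2.imread('pics/s6.png'),6)
print([int(v) for v in b[190:226,352]])
# expected drift: tip and handle end, top-edge
u=np.array([.982,.188,0]);ax=np.array([585.5,29.3,89])
for f in 's6','t6': print(f,proj(f,ax+74.7*u+[0,0,8]),proj(f,ax-86*u+[0,0,36]),proj(f,ax-44*u+[0,0,36]),proj(f,ax-86*u))
print(b[200:250:2,315:355])
"
```

```text
[441.35506235   1.3883752  180.22892848] [ 0.11812404 -0.06606035 -0.35243627] 0.4973008442288898 [ 0.004  0.013 -0.001  0.001  0.003 -0.001]
[56, 57, 58, 81, 115, 79, 109, 117, 95, 58, 107, 117, 119, 118, 102, 65, 57, 58, 57, 53, 52, 54, 53, 55, 55, 58, 52, 84, 62, 52, 52, 53, 52, 49, 65, 112]
s6 [381.26165461 257.01420997] [317.04150962 230.05226054] [333.57194301 234.44488078] [317.02732079 242.23356175]
t6 [294.68756948 206.01334741] [304.65137395 255.63109137] [301.93684949 241.9920828 ] [304.82403861 257.0990839 ]
[[158 162 164 162 164 163 164 162 164 163 161 158 158 156 154 157 158  79  34  26  34  29  34  27  32  31  35  32  30  56 100 118 117 119 119 110 107 107 110  95]
 [162 162 165 163 161 162 161 162 161 158 156 156 161 160 157 160 158  78  35  33  34  35  37  33  36  32  31  35  27  38  63  94 114 122 121 116 121 119 122 121]
 [159 155 161 157 160 158 158 159 157 157 159 159 157 156 161 160 162  82  34  33  32  36  31  34  32  32  31  31  29  38  45  47  57  73  77  97 101 102 102  94]
 [163 162 159 157 159 159 160 160 164 160 158 159 159 158 159 160 159  81  37  30  33
[... 2801 characters left out ...]
53  55  53  58  58  61  55  55  58  56  61  61]
 [160  96  28   7   1   9   3   5   5  10   5  13  10   5  12   2  12  30  49  56  53  50  52  48  46  47  47  52  56  52  58  59  56  56  60  58  56  57  60  61]
 [165 125  56  14   7  11   7   7   1  12   3   0   9   2  11   8   4  23  48  51  53  51  47  44  45  48  50  53  53  54  55  57  57  58  56  62  60  60  53  52]
 [160 160 157 163 160 150 150 117 113  52  20   6  12   4   8   1  10  25  48  52  51  52  51  41  43  47  51  50  49  56  53  55  56  60  61  61  56  56  63  56]
 [158 160 161 157 160 160 163 162 159 135  62  40  39  54  91  89  35  41  51  47  54  50  49  47  47  44  49  54  53  56  57  57  56  59  63  56  59  58  60  59]]
```

```bash
python3 -c "
from workcell import hand_in
print(hand_in())"
```

```text
the job is handed in; nothing more can be done
None
```

The job is handed in: the arbor was locked in the spindle with about 13 N of push and some 3.5 rad of twisting, then broken loose with the drift at about 20 N; by the last picture it stands about 9–10 mm above its locked position, resting on the drift, with the hand clear; no verdict came back at hand-in.

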